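Set the straightedge and uncap the marker

ROBOT

A 6-joint arm with a two-finger parallel gripper is mounted at the origin on the work surface. World frame = base frame: x ahead of the robot, y to its left, z up, the work surface at z = 0. Lengths are in mm, angles in rad, forces in N, time in s.
With the tool pointing down it reaches from about 400 to 825 mm from the base axis. Payload 7 kg.
Tool frame: the origin (TCP) lies on the mounting face of the last link; the fingertips stand 173 mm ahead of it and the grasp point (between the pads) lies 155 mm ahead of it; z points along the fingers, y is the line along which they close (so a half turn about z gives the same grasp; the last joint's range is limited). The gripper opens to 85 mm and grips with 20 to 120 N. Pads are 22 mm wide; open, the fingers measure 114 mm over their backs; the gripper's body (76 mm by 85 mm) begins 54 mm behind the grasp point. The pads swing forward as they close: fully open they stand 13 mm farther back than shut.
Start: joints at [1.62, 0.359, 0.012, 0, -1.224, -0.288], TCP at [159.673, 655.821, 404.702] pointing down, gripper open.
Joint ranges: [-3.07, 3.07], [-1.43, 2.12], [-1.02, 1.25], [-3.03, 1.67], [-3.05, -0], [-3.03, 3.03]. Speed limits (rad/s): [2.39, 2.39, 3.01, 3.14, 3.14, 3.14].

INTERFACE

Orientations are given as a unit quaternion [w, x, y, z].
In Python, from rig import arm, optics gives the robot as it stands. Calls block until the motion is done:
- arm.reach(position, orientation): joint-space move of the TCP to a pose.
- arm.move_l(position, ori=None, v=150, f_stop=None): straight line of the TCP; ori=None keeps the orientation; v is the mean speed in mm/s. With f_stop (N) it stops when the force on the tool has changed by that much, and returns True; else False.
- arm.move_joints(angles): joint-space move.
- arm.grip(opening): finger opening in mm; the grip force is fixed at half the most; returns when the fingers have stopped.
- arm.sleep(seconds).
- arm.solve_ik(position, orientation): joint angles nearest the present ones, or None.
- arm.sense(): the state.
- optics.snapshot(name): name is "scene" or "side" or "wrist"; returns the picture (480x640x3 uint8, red, green, blue); there is no depth.
- optics.get_calibration(name): a dict with "intrinsics" (3x3 intrinsics, pixels), "eye" and "rotation" of the camera in the world. Camera axes: x right, y down, z forward; pixel columns grow to the right and rows downward; lengths in mm; the calibration is good to about 2 mm. A picture is of the moment at which its call begins: read the wrist's pose just before it. get_calibration takes no time and is no camera call; for the wrist camera it gives the pose at the moment of the call.
A pose or a line that the arm cannot do raises arm.MotionError and nothing moves.
- arm.job_done(): hands the job in; it is judged then, once.
Trained networks look in the newest picture that a camera, given by its name, has taken for a name from the list of things; names that differ only in an ending like _2 or _b are one class to them, and where a whole thing is asked for, a point or a joint stands for the part that bears it (a point fixed in the world has none). Each returns a list of dicts, best first, with "p" (0 to 1); they miss things now and then, are a little off and sometimes report something else, mostly with a low value. They report only what shows in the picture. A call takes as long as a camera call. They do not tell look-alikes from the thing itself.
- optics.boxes_of(thing, camera): "xy" ([column, row] in pixels, amid what is visible of it).
- optics.regions_of(thing, camera): "region" (480x640 bool, what is visible of it) and "xy" ([column, row] in pixels, amid what is visible of it).
The state is a dict: "time": time; "q": joint angles; "dq": joint speeds; "joint_efforts": joint torques, N m; "tcp_pos": TCP position; "tcp_rot": TCP orientation; "force": force on the tool from outside, world axes, zero at the start; "moment": the same for the moment, N m; "opening": finger opening in mm; "grasp_force": force on a finger pad.
Only numpy, scipy, OpenCV 4.12 (cv2) and the standard library are available. Lean on these libraries where they do the work, as an engineer would, in place of code of your own. Each camera call takes 0.05 s, during which the arm holds its last target. There are 200 camera calls.

TASK

Get ready to mark a line on the veneer: slide the straightedge flat along the mat, without lifting it, until one of its long edges touches both steel pins at once, and take the loose cap off the slanted marker and set it in the wide recess of the wooden cap holder, upright with its open end down and fully seated. Either may be done first; let go of both and leave the other things on the mat where they are.

Things in the scene. Friction and masses are not known exactly. Their poses are not given: they have to be found in the camera images.
- cap: Loose cap: black plastic cylinder, 28 mm diameter, 52 mm long, 20 g, closed at the top, open at the bottom (bore 23 mm, 47 mm deep). Origin at the centre of its open end, z along its axis to the closed end. It starts over the marker's 20 mm neck on its shoulder, with no catch; 1.5 mm play lets it sag 0.05 rad over. Pulling it 36 mm along its axis clears the neck and nib (34 mm).
- marker_stand: Pale wooden block 85 x 60 mm, 45 mm tall, fixed to the mat, origin at its underside 5 mm from its centre in x, z up. A thick grey marker, 26 mm in diameter, is stuck firmly in it; it leans 0.55 rad (31.5 degrees) from vertical towards the block's -x side (roughly towards the robot), capped end up. The rim of the cap starts about 90 mm above the mat, 25 mm to the -x side of the origin.
- holder: Wooden cap holder, fixed to the mat: block 60 (x) x 110 (y) mm, 28 mm tall, origin at the centre of its underside, z up. Two round recesses in its top, 16 mm deep: the wide one, 34 mm across with a small chamfer, for the cap, at y = -24 mm; a narrow one, 17 mm, at y = +30 mm.
- recess (a point): Centre of the floor of the wide recess in the holder, 16 mm below the holder's top (12 mm above its underside). The cap's open end stands on this floor when seated.
- straightedge: Straightedge lying on the mat: aluminium bar 36 mm wide (x), 220 mm long (y), 5 mm thick, with an upright wooden grip along its middle, 16 mm wide (x), 110 mm long (y), rising to 36 mm above the underside. About 0.22 kg. Origin at the centre of its underside, z up. It starts on the robot's side of the pins.
- pins: The two pins and the brown veneer sheet they hold, fixed: origin midway between the pins at the mat's surface, y along the line through the pins towards the left one, z up. The sheet is a film, too thin to matter.
- pin_left (a point): Foot, at mat level, of the left (+y) upright steel pin: 8 mm in diameter, 22 mm tall, fixed. The mat's top is 3 mm above the table. The pins stand 140 mm apart.
- pin_right (a point): Foot, at mat level, of the right pin, like the left one.
- walnut_block: Bystander: dark wood offcut 110 x 30 x 30 mm; origin at the centre of its underside.
- oak_stick: Bystander: pale wood stick 170 x 28 x 18 mm; origin at the centre of its underside.
- glue_bottle: Bystander: white bottle 60 mm in diameter, 170 mm tall; origin at the centre of its underside.
- tape_roll: Bystander: cardboard-coloured roll lying flat, 90 mm across, 22 mm high; origin at the centre of its underside.
- eraser: Bystander: white eraser 50 x 22 x 13 mm; origin at the centre of its underside.
- sanding_block: Bystander: cork block 100 x 60 x 35 mm; origin at the centre of its underside.
- try_square: Bystander: small try square lying flat, wooden stock 110 mm long (x), steel blade 130 mm (y), 14 mm high; origin under the middle of the stock.
Mind the look-alikes: they are no part of the job. What is meant by the cap is not purple or turquoise, and is the smaller of those in its own colour.

How it is judged:
By the outcome, as a careful person would: the job done as asked, in the order asked, and still so for the second after the job is handed in, with the robot touching nothing.
It also fails if it takes over 58 s, if anything falls off the work surface, if the arm or the gripper's body presses on something with over 40 N, if the wrist force passes 120 N, or if a joint passes its speed limit or range.

## Working session

There is one attempt and no reset: what is moved stays moved. The work goes in short steps, each a Python script; the robot and the scene stay as the last script left them, time stands still between calls to the robot, and variables do not carry over. Pictures are saved under pics/ and viewed, at most 10 in all, crops included, and the job is handed in when it is done.

```bash
ls; mkdir -p pics
cat > h.py <<'E'
import numpy as np, cv2
from rig import arm, optics
from scipy.spatial.transform import Rotation as R
def cal(n):
    c=optics.get_calibration(n); return np.array(c["intrinsics"]),np.array(c["eye"]),np.array(c["rotation"])
def ray(c,px):
    K,e,Rm=c; d=Rm@np.linalg.solve(K,[px[0],px[1],1.]); return e,d/np.linalg.norm(d)
def onz(c,px,z):
    e,d=ray(c,px); return e+d*(z-e[2])/d[2]
def proj(c,P):
    K,e,Rm=c; q=K@(Rm.T@(np.asarray(P,float)-e)); return q[:2]/q[2]
def save(n,im): cv2.imwrite("pics/"+n,im[:,:,::-1])
def quat(M): return R.from_matrix(M).as_quat(scalar_first=True)
def down(yaw): # closing line y at angle yaw+90 ; tool x at angle yaw
    x=np.array([np.cos(yaw),np.sin(yaw),0]);z=np.array([0,0,-1.]);return quat(np.column_stack([x,np.cross(z,x),z]))
E
python3 - <<'E'
from h import *
np.set_printoptions(precision=3,suppress=True)
for n in("scene","side","wrist"):
    im=optics.snapshot(n); save(n+"0.png",im); c=cal(n); print(n,c[0].tolist(),c[1],c[2].tolist())
    if n=="wrist": continue
    for t in("cap","marker_stand","holder","recess","straightedge","pin_left","pin_right","walnut_block","oak_stick","glue_bottle","tape_roll","eraser","sanding_block","try_square"):
        r=optics.boxes_of(t,n); print(t,[(np.round(b["xy"]).tolist(),round(b["p"],2),onz(c,b["xy"],3).round().tolist()[:2]) for b in r][:4])
print(arm.sense())
E
```

```text
pics
scene [[501.862632827384, 0.0, 321.17174594463086], [0.0, 501.862632827384, 236.03923609936973], [0.0, 0.0, 1.0]] [ 906.61  -770.088 1184.305] [-0.279925573844277, 0.9263928622543289, 0.23961114978834838, -0.0776172324248272]Traceback (most recent call last):
  File "<stdin>", line 7, in <module>
  File "h.py", line 9, in onz
    e,d=ray(c,px); return e+d*(z-e[2])/d[2]
        ~~~^^^^^^
  File "h.py", line 7, in ray
    K,e,Rm=c; d=Rm@np.linalg.solve(K,[px[0],px[1],1.]); return e,d/np.linalg.norm(d)
                ~~^~~~~~~~~~~~~~~~~~~~~~~~~~~~~~~~~~~~
ValueError: matmul: Input operand 1 has a mismatch in its core dimension 0, with gufunc signature (n?,k),(k,m?)->(n?,m?) (size 3 is different from 4)
```

```bash
sed -i 's/np.array(c\["rotation"\])/R.from_quat(c["rotation"],scalar_first=True).as_matrix()/' h.py
python3 - <<'E'
from h import *
np.set_printoptions(precision=3,suppress=True)
for n in("scene","side","wrist"):
    im=optics.snapshot(n); save(n+"0.png",im); c=cal(n); print(n,c[0][0,0],c[1],c[2].tolist())
    if n=="wrist": continue
    for t in("cap","marker_stand","holder","recess","straightedge","pin_left","pin_right","walnut_block","oak_stick","glue_bottle","tape_roll","eraser","sanding_block","try_square"):
        r=optics.boxes_of(t,n); print(t,[(np.round(b["xy"]).tolist(),round(b["p"],2),onz(c,b["xy"],3).round().tolist()[:2]) for b in r][:4])
print(arm.sense())
E
```

```text
scene 501.862632827384 [ 906.61  -770.088 1184.305] [[0.8731241242556321, 0.4004940211075089, -0.27795467742057134], [0.4874022144144065, -0.7284563400101157, 0.4814461985341661], [-0.009661523004609457, -0.5558380157529754, -0.8312344766773251]]
cap [([159.0, 331.0], 0.92, [293.0, -536.0]), ([163.0, 385.0], 0.78, [391.0, -637.0]), ([212.0, 367.0], 0.74, [467.0, -546.0]), ([244.0, 270.0], 0.53, [382.0, -284.0])]
marker_stand [([265.0, 288.0], 0.85, [462.0, -304.0]), ([373.0, 146.0], 0.71, [488.0, 300.0])]
holder [([373.0, 143.0], 0.95, [481.0, 311.0])]
recess [([371.0, 145.0], 0.89, [481.0, 299.0])]
straightedge [([312.0, 220.0], 0.96, [462.0, -51.0])]
pin_left [([360.0, 232.0], 0.66, [602.0, -21.0])]
pin_right [([364.0, 231.0], 0.91, [612.0, -13.0]), ([387.0, 285.0], 0.27, [740.0, -138.0])]
walnut_block []
oak_stick [([385.0, 287.0], 0.59, [738.0, -146.0]), ([416.0, 195.0], 0.59, [687.0, 180.0])]
glue_bottle [([410.0, 243.0], 0.74, [741.0, 12.0]), ([359.0, 230.0], 0.57, [596.0, -18.0])]
tape_roll [([418.0, 199.0], 0.85, [701.0, 169.0]), ([371.0, 146.0], 0.47, [483.0, 296.0])]
eraser
[... 1435 characters left out ...]
)]
wrist 362.01312057463474 [236.522 637.171 373.496] [[-0.2352920215911556, -0.9254147806996998, -0.2970608493862396], [-0.9719246557957685, 0.22391995142934218, 0.07226561290239378], [-0.00035781535007223253, 0.3057242859414476, -0.9521200202462754]]
{'time': 1.65, 'q': array([ 1.62 ,  0.359,  0.012,  0.   , -1.224, -0.288]), 'dq': array([ 0.001,  0.001, -0.001,  0.001,  0.001,  0.001]), 'joint_efforts': array([  0.001, -58.297,  29.366,   6.942,  -0.001,  -0.   ]), 'tcp_pos': array([159.682, 655.834, 404.712]), 'tcp_rot': array([-0.   ,  0.993, -0.119,  0.   ]), 'force': array([0.3  , 0.641, 0.729]), 'moment': array([0.008, 0.004, 0.009]), 'grasp_force': 0.0, 'opening': 85.24230165902594}
```

View pics/scene0.png

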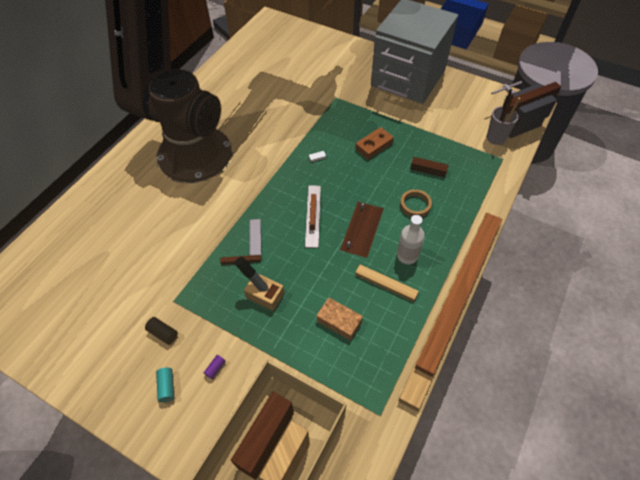

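View pics/side0.png

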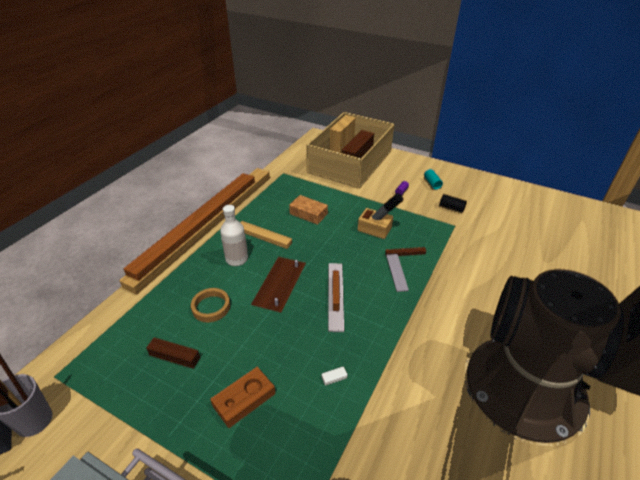

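The scene shows the stand and marker at about (262,285), with the black cap on the marker near (243,268). The straightedge is at (313,215), the pins at about (363,205) and (348,245), and the holder at (373,143). The big black cap on the table and the purple and turquoise ones are the look-alikes. Next: closer wrist views.

```bash
python3 - <<'E'
from h import *
np.set_printoptions(precision=2,suppress=True)
def look(tag,x,y,z,things):
    arm.reach([x,y,z],down(0)); arm.sleep(.15)
    c=cal("wrist"); im=optics.snapshot("wrist"); save(tag+".png",im)
    np.savez(tag+".npz",K=c[0],e=c[1],R=c[2],im=im)
    for t,zz in things:
        for b in optics.regions_of(t,"wrist")[:3]:
            if b["p"]<.3: continue
            (cx,cy),wh,a=cv2.minAreaRect(np.argwhere(b["region"])[:,::-1].astype(np.float32))
            print(t,round(b["p"],2),np.round(b["xy"]),b["region"].sum(),onz(c,b["xy"],zz)[:2],"rect",cx,cy,wh,a)
    print(arm.sense()["time"],arm.sense()["q"])
look("w_holder",450,300,400,[("holder",31),("recess",31)])
look("w_se",500,-20,430,[("straightedge",8),("pin_left",14),("pin_right",14)])
E
python3 -c "
import cv2,numpy as np
a=cv2.imread('pics/w_holder.png');b=cv2.imread('pics/w_se.png')
cv2.imwrite('pics/both.png',cv2.resize(np.vstack([a[60:420,:],b[60:420]]),(533,600)))"
```

```text
holder 0.56 [317. 167.] 7952 [489.76 302.96] rect 316.96490478515625 164.55406188964844 (121.95115661621094, 67.62478637695312) 20.46227264404297
recess 0.73 [315. 166.] 7912 [490.57 304.53] rect 317.123291015625 164.67123413085938 (122.4250259399414, 67.41569519042969) 20.556045532226562
3.6333 [ 0.95  0.14 -0.29  0.   -1.14  0.62]
straightedge 0.6 [338. 234.] 6064 [458.32 -41.1 ] rect 335.2000732421875 234.89999389648438 (33.09380340576172, 194.53790283203125) 63.43495178222656
pin_left 0.67 [306. 102.] 14780 [598.51  -5.96] rect 306.8204345703125 98.12594604492188 (85.21953582763672, 181.22735595703125) 78.38851165771484
pin_right 0.93 [309.  99.] 14876 [600.66  -8.66] rect 306.63238525390625 97.8138427734375 (85.03480529785156, 181.8039093017578) 78.43986511230469
5.2167 [ 0.35  0.05 -0.32 -0.   -1.2   1.22]
```

View pics/w_se.png

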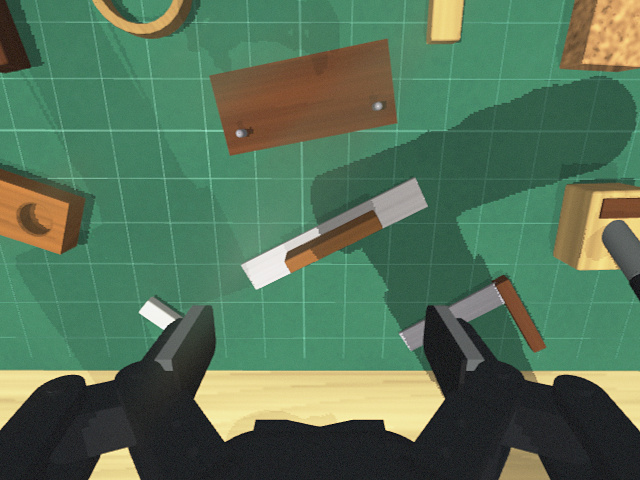

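View pics/w_holder.png

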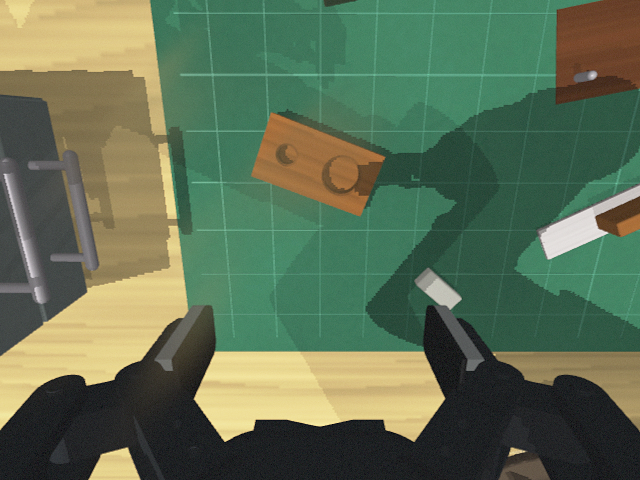

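The pins show at about (245,132) and (377,106). The bar's corners are near (242,266), (415,178), (428,206) and (256,289). In the holder picture the wide recess is at about (341,174). I'll zoom in for sub-pixel values.

Run:
```python
from h import *
a=np.load("w_se.npz")["im"];b=np.load("w_holder.npz")["im"]
f=lambda im,x,y,w,h,s:cv2.resize(im[y:y+h,x:x+w],None,fx=s,fy=s,interpolation=cv2.INTER_CUBIC)
m=np.vstack([np.hstack([f(a,225,115,40,30,8),f(a,360,90,40,30,8)]),np.hstack([f(a,230,168,210,130,2)[:,:420],np.zeros((260,220,3),np.uint8)])])
m[240:240+200,420:640]=f(b,315,150,55,50,4)
save("crop.png",m)
```

```text
(no output)
```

View pics/crop.png

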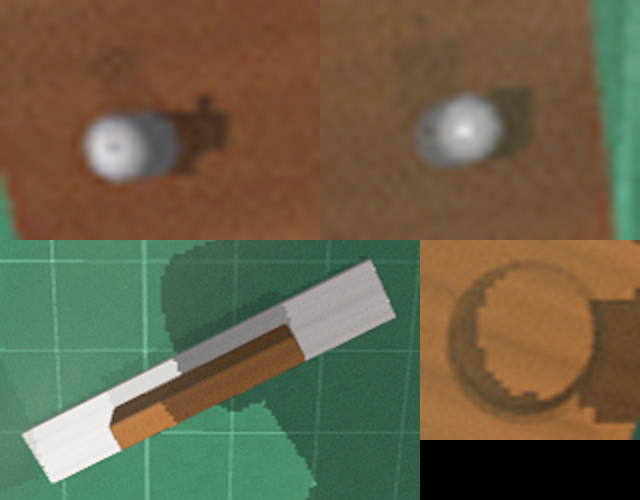

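Run:
```python
from h import *
np.set_printoptions(precision=2,suppress=True)
L=lambda t:(lambda d:(d["K"],d["e"],d["R"]))(np.load(t+".npz"))
c=L("w_se")
P={}
for n,px,z in [("plT",(239.4,133.3),25),("plF",(243.4,133),3),("prT",(378.4,106),25),("prF",(375.9,106.6),3),("c0",(241,265.5),8),("c1",(256,289.5),8),("c2",(415.5,178),8),("c3",(428,206.5),8)]:
    P[n]=onz(c,px,z); print(n,P[n])
pl=(P["plT"]+P["plF"])[:2]/2; pr=(P["prT"]+P["prF"])[:2]/2
d=pl-pr; print("pins",pl,pr,np.linalg.norm(d),"dir",np.arctan2(-d[0],d[1]))
ce=sum(P[k][:2] for k in("c0","c1","c2","c3"))/4
for a,b in(("c0","c2"),("c1","c3")):
    v=P[a]-P[b]; print("edge",np.linalg.norm(v),np.arctan2(-v[0],v[1]))
print("width",np.linalg.norm(P["c0"]-P["c1"]),np.linalg.norm(P["c2"]-P["c3"]),"centre",ce)
h=L("w_holder"); print("recess",onz(h,(340.3,174.3),31),"narrow",onz(h,(287,153.5),31))
# cap triangulation from fixed cams
for n in("scene","side"):pass
```

```text
plT [568.34  60.04  25.  ]
plF [568.01  60.47   3.  ]
prT [594.16 -76.43  25.  ]
prF [594.45 -77.27   3.  ]
c0 [420.31  71.29   8.  ]
c1 [389.69  55.42   8.  ]
c2 [ 522.17 -122.8     8.  ]
c3 [ 490.9  -139.22    8.  ]
pins [568.17  60.26] [594.31 -76.85] 139.5751858827877 dir 0.18837032954044003
edge 219.19529679523563 0.48328657585854584
edge 219.37929505985795 0.479530628103524
width 34.49237016276814 35.31589715183532 centre [455.77 -33.83]
recess [482.76 280.99  31.  ] narrow [501.48 329.93  31.  ]
```

```bash
cat > slide.py <<'E'
from h import *
np.set_printoptions(precision=2,suppress=True)
th0,th1=.4815,.1884; c0=np.array([455.8,-33.8]); mid=np.array([581.2,-8.3]); n=np.array([np.cos(th1),np.sin(th1)])
q0=down(th0-np.pi/2); q1=down(th1-np.pi/2); Z=185
arm.reach([*c0,Z+60],q0); arm.move_l([*c0,Z],v=120); 
print("f",arm.sense()["force"]); arm.grip(0); s=arm.sense(); print("grip",s["opening"],s["grasp_force"],s["time"])
assert 13<s["opening"]<20
pre=mid-27*n
arm.move_l([*pre,Z],q1,v=60); s=arm.sense(); print("slid",s["force"],s["opening"],s["time"])
arm.grip(30)
print("stop",arm.move_l([*(pre+25*n),Z],v=15,f_stop=8)); s=arm.sense(); p=s["tcp_pos"]
print("pushed",(p[:2]-pre)@n,s["force"],s["time"])
arm.move_l([*(p[:2]-7*n),Z],v=30); arm.move_l([*(p[:2]-7*n),Z+80],v=150)
def look(tag,x,y,z):
    arm.reach([x,y,z],down(0)); arm.sleep(.15); c=cal("wrist"); im=optics.snapshot("wrist"); save(tag+".png",im); np.savez(tag+".npz",K=c[0],e=c[1],R=c[2],im=im)
look("w_se2",500,-20,430); look("w_m1",460,-240,430); look("w_m2",460,-340,430)
print(arm.sense()["time"])
a,b=[np.load(t+".npz")["im"] for t in("w_m1","w_m2")]; s=np.load("w_se2.npz")["im"]
save("m.png",np.vstack([s[60:300,0:640],np.hstack([a[100:400,160:480],b[100:400,160:480]])]))
E
python3 slide.py
```

```text
f [ 0.33 -0.19  0.91]
grip 15.136885828253497 59.495185017585754 7.5333
slid [-6.03 -1.21 10.57] 15.179190383549788 9.3667
stop True
pushed 12.078665531051985 [-1.08  0.22 -1.04] 10.6083
14.8667
```

View pics/m.png

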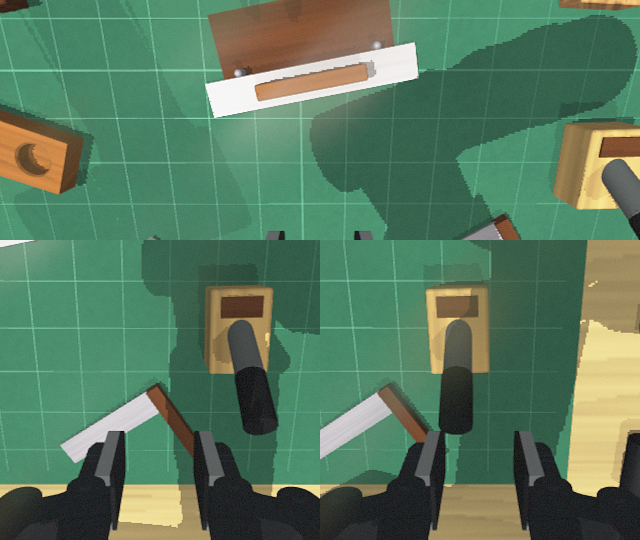

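The straightedge now lies along both pins, at (240,132) and (377,106) in the full image. The cap shows black on the marker at about (418,270) in m1 and (296,270) in m2. I'll check the contact numerically and fit the cap's silhouette in both views.

```bash
cat > fit.py <<'E'
from h import *
from scipy.optimize import minimize
np.set_printoptions(precision=3,suppress=True)
L=lambda t:(lambda d:((d["K"],d["e"],d["R"]),d["im"]))(np.load(t+".npz"))
c,im=L("w_se2"); 
pl=np.array([568.17,60.26]);pr=np.array([594.31,-76.85]);y=(pl-pr)/np.linalg.norm(pl-pr);n=np.array([y[1],-y[0]])
g=cv2.GaussianBlur(im,(3,3),0).astype(float); pts=[]
for t in list(np.arange(-95,-80,2))+list(np.arange(-58,58,2))+list(np.arange(82,95,2)):
    # sample across front edge at z=8; saturation-like drop
    ds=np.arange(-14,8,.25); m=(pl+pr)/2
    v=[]
    for d in ds:
        u=proj(c,[*(m+t*y+d*n),8]); v.append(cv2.remap(g.astype(np.float32),np.float32([[u[0]]]),np.float32([[u[1]]]),1)[0,0][2])
    v=np.array(v); th=(v[:8].mean()+v[-8:].mean())/2; k=np.where(v>th)[0]
    if len(k): pts.append((t,ds[k[-1]]))
pts=np.array(pts); k=np.polyfit(*pts.T,1); r=pts[:,1]-np.polyval(k,pts[:,0]); ok=abs(r)<1; k=np.polyfit(*pts[ok].T,1)
print("edge offset at right/left pin (expect -4):",np.polyval(k,[-70,70]),ok.mean(),r.std())
views=[]
for t in("w_m1","w_m2"):
    c,im=L(t); m=(im.max(2)<45).astype(np.uint8); m[330:]=0; m=cv2.morphologyEx(m,cv2.MORPH_OPEN,np.ones((3,3)))
    N,lab,st,ce=cv2.connectedComponentsWithStats(m); x0=418 if t=="w_m1" else 296
    i=lab[270,x0]; print(t,i,st[i],ce[i]); views.append((c,(lab==i).astype(np.uint8)))
def axis(p): return np.array([np.sin(p[3])*np.cos(p[4]),np.sin(p[3])*np.sin(p[4]),np.cos(p[3])])
A=np.linspace(0,2*np.pi,40)
def sil(c,p,S=4):
    a=axis(p); u=np.cross(a,[0,1,0]);u/=np.linalg.norm(u);w=np.cross(a,u)
    P=[proj(c,np.array(p[:3])+h*a+14*(np.cos(t)*u+np.sin(t)*w)) for h in(0,52) for t in A]
    h=cv2.convexHull(np.float32(P)); m=np.zeros((480,640),np.uint8); cv2.fillPoly(m,[np.int32(np.round(h*16))],1,shift=4); return m
def cost(p): 
    s=0
    for c,m in views:
        q=sil(c,p); s+=1-(q&m).sum()/max(1,(q|m).sum())
    return s+((p[3]-.6)/.05)**2*.01+((p[2]-93)/3)**2*.01
best=None
for x in(425,445):
  for az in(3.0,3.3):
    p0=np.array([x,-300,93,.6,az]); sx=np.vstack([p0]+[p0+d for d in np.diag([12,12,4,.06,.15])])
    r=minimize(cost,p0,method="Nelder-Mead",options=dict(initial_simplex=sx,maxiter=600,xatol=.02,fatol=1e-5))
    print(r.x,r.fun)
    if best is None or r.fun<best.fun: best=r
np.save("cap.npy",best.x); print("axis",axis(best.x),"IoU cost",best.fun)
for t,(c,m) in zip("12",views):
    i=L("w_m"+t)[1].copy(); q=sil(c,best.x); cs,_=cv2.findContours(q,0,1); cv2.drawContours(i,cs,-1,(255,0,0),1); globals()["o"+t]=cv2.resize(i[180:340,250:450],None,fx=2,fy=2)
save("fit.png",np.hstack([o1,o2]))
E
python3 fit.py
```

```text
edge offset at right/left pin (expect -4): [-3.258 -3.235] 1.0 0.31906885140930963
w_m1 1 [ 395  227   42   68 1945] [413.974 258.935]
w_m2 1 [ 272  242   41   88 1661] [293.17  280.003]
[ 443.481 -319.432   92.96     0.579    3.133] 0.662191095328486
[ 444.606 -317.595   92.556    0.595    3.255] 0.6648305883026269
[ 444.029 -319.362   92.524    0.614    3.181] 0.6525040036837212
[ 444.838 -317.422   95.889    0.65     3.276] 0.7110178355376562
axis [-0.576 -0.023  0.817] IoU cost 0.6525040036837212
```

View pics/fit.png

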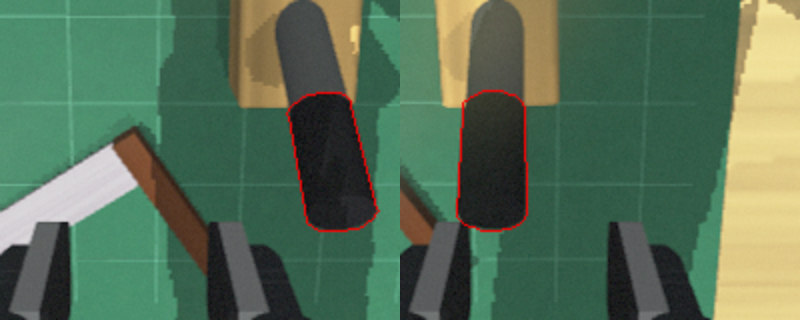

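The edge offset is the same at both pins (-3.26 and -3.24 mm), so the bar touches both. The red outlines sit on the cap in both views. Next: grasp the cap along its axis, pull it off, and move over the holder.

```bash
cat > cap.py <<'E'
from h import *
np.set_printoptions(precision=2,suppress=True)
p=np.load("cap.npy"); a=np.array([np.sin(p[3])*np.cos(p[4]),np.sin(p[3])*np.sin(p[4]),np.cos(p[3])]); rim=p[:3]
z=-a; y=np.cross(z,[0,0,1.]); y/=np.linalg.norm(y)
def best(sgn):
    Y=y*sgn; return quat(np.column_stack([np.cross(Y,z),Y,z]))
tcp=lambda h: rim+(h+155)*a
for s in(1,-1):
    print(s,best(s),[arm.solve_ik(tcp(h),best(s)) for h in(38,130)])
s=1 if arm.solve_ik(tcp(38),best(1)) is not None and R.from_quat(best(1),scalar_first=True).as_matrix()[0,0]>0 else -1
q=best(s); 
arm.reach(tcp(110),q); arm.grip(50); arm.move_l(tcp(38),v=100); print("at",arm.sense()["force"])
arm.grip(0); st=arm.sense(); print("grip",st["opening"],st["grasp_force"],st["force"],st["moment"],st["time"])
assert 25<st["opening"]<31
arm.move_l(tcp(38+50),v=60); st=arm.sense(); print("pulled",st["opening"],st["force"],st["time"])
arm.reach([482.8,281,300],down(0)); arm.sleep(.2)
st=arm.sense(); print("over",st["opening"],st["tcp_pos"],st["time"],st["force"])
for n in("side","wrist"): save("h_"+n+".png",optics.snapshot(n))
a_=cv2.imread("pics/h_side.png")[200:440,130:370]; b=cv2.imread("pics/h_wrist.png")[:,:]
cv2.imwrite("pics/held.png",np.hstack([cv2.resize(a_,(400,400)),cv2.resize(b,(400,300))[:, :] if 0 else cv2.copyMakeBorder(cv2.resize(b,(400,300)),0,100,0,0,0)]))
E
python3 cap.py
```

```text
1 [-0.01  0.95  0.02  0.3 ] [array([-0.62,  0.12, -0.52, -0.75, -0.55,  2.8 ]), array([-0.67, -0.04, -0.52, -0.62, -0.7 ,  2.68])]
-1 [ 0.3  -0.02  0.95  0.01] [array([-0.62,  0.12, -0.52, -0.75, -0.55, -0.34]), array([-0.67, -0.04, -0.52, -0.62, -0.7 , -0.46])]
at [-0.56 -0.2   0.1 ]
grip 26.381495092788967 58.62420442979783 [-2.73  1.01  5.11] [0.31 1.65 0.2 ] 17.2167
pulled 26.07388772026669 [-0.44 -0.17 -0.57] 18.2
over 26.17466700187432 [483.1  280.29 300.1 ] 20.5833 [ 0.23  0.66 -0.23]
```

View pics/held.png

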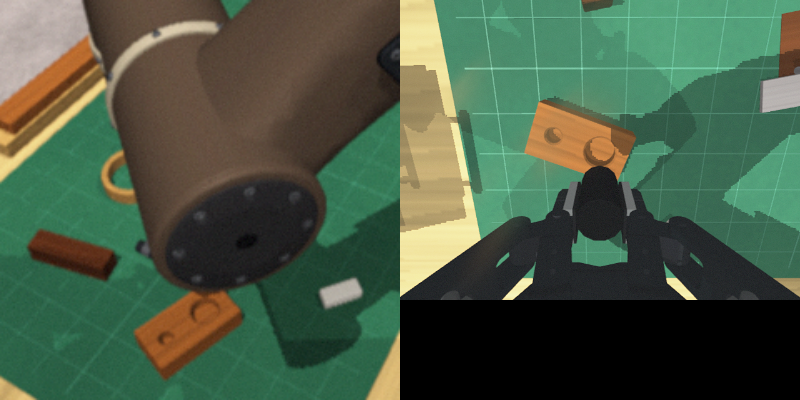

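The cap is held with its open end down, seen at about (320,266)–(320,384) in the wrist picture, and the wide recess is at about (317,242). I'll check the held pose against the nominal one and then look at the overlay.

Run:
```python
from h import *
np.set_printoptions(precision=2,suppress=True)
s=arm.sense(); c=cal("wrist"); im=cv2.imread("pics/h_wrist.png")[:,:,::-1].copy()
T=np.array(s["tcp_pos"]); print(T,s["q"])
A=np.linspace(0,2*np.pi,60)
ring=lambda C,r:np.int32(np.round([proj(c,[C[0]+r*np.cos(t),C[1]+r*np.sin(t),C[2]]) for t in A]))
cv2.polylines(im,[ring(T-[0,0,193],14)],1,(255,0,0)); cv2.polylines(im,[ring(T-[0,0,141],14)],1,(255,255,0))
cv2.polylines(im,[ring([482.8,281,31],17)],1,(0,0,255))
im=cv2.convertScaleAbs(im,alpha=1.6,beta=25)
save("ov.png",cv2.resize(im[215:415,230:410],None,fx=3,fy=3,interpolation=cv2.INTER_CUBIC))
```

```text
[483.   280.5  300.08] [ 0.88  0.26 -0.39 -0.   -0.92  0.69]
```

View pics/ov.png

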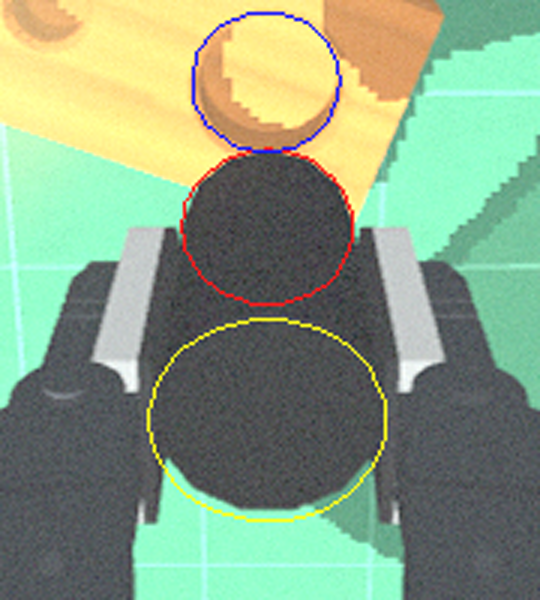

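The rim and recess both match their nominal positions, and the cap tilts only about 0.03 rad. Placing it now.

Run:
```python
from h import *
np.set_printoptions(precision=2,suppress=True)
arm.move_l([482.6,281,236],v=100); hit=arm.move_l([482.6,281,203],v=25,f_stop=5)
s=arm.sense(); print(hit,s["tcp_pos"],s["force"],s["time"])
if s["tcp_pos"][2]<213:
    arm.grip(50); s=arm.sense(); x,y,z=s["tcp_pos"]; arm.move_l([x,y,z+110],v=120); arm.reach([450,300,400],down(0)); arm.sleep(.2)
    c=cal("wrist"); im=optics.snapshot("wrist").copy(); A=np.linspace(0,6.28,60)
    sc=optics.snapshot("scene")
    for C,r,col in(([482.8,281,31],17,(0,0,255)),([482.8,281,67],14,(255,0,0)),([482.8,281,83],14,(255,255,0))):
        cv2.polylines(im,[np.int32(np.round([proj(c,[C[0]+r*np.cos(t),C[1]+r*np.sin(t),C[2]]) for t in A]))],1,col)
    save("placed.png",np.hstack([cv2.resize(im[90:250,240:440],(500,400)),cv2.resize(sc[110:310,280:430],(300,400))]))
    print(arm.sense()["time"],arm.sense()["opening"])
```

```text
True [482.58 281.04 207.97] [-2.03 -0.4   5.73] 22.5
24.675 49.97702964158935
```

View pics/placed.png

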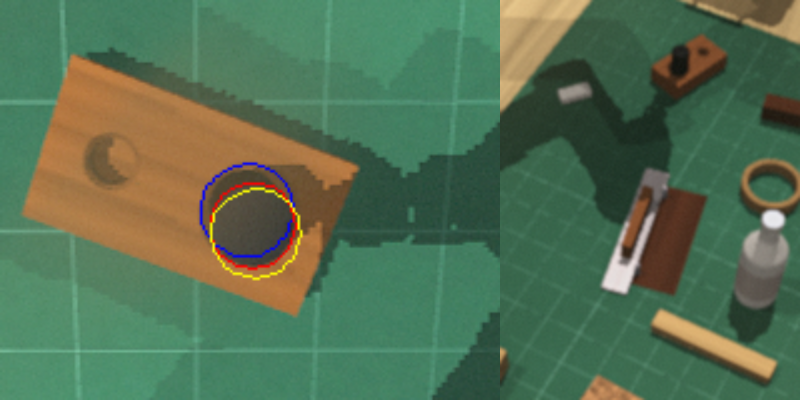

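The cap's top matches the seated ring (z = 67 mm) and it stands upright in the wide recess. The straightedge is still against both pins, so I'm handing in.

```bash
python3 -c "
from rig import arm
print(arm.job_done())"
```

```text
the job is handed in; nothing more can be done
None
```

The job is handed in at about 25 s of the 58 s allowed: the straightedge was slid flat against both pins, the cap is upright and fully seated in the wide recess with its open end down, and the gripper has let go of both.

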